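# Set out the stacked sample jars

## Task

Two stacks of sample jars, a narrow jar on a wide one, have been left on the lab bench. Take them apart and set the red-capped jar on the pan of the white balance, the blue-capped jar on the white plate of the blue stirrer, the yellow-capped jar on the round cork mat and the green-capped jar in the white porcelain dish, each standing in the middle of its place and let go. Keep the jars upright, set them down rather than drop them, and leave the amber bottle and the glass flask where they stand.

Things in the scene. Friction and masses are not known exactly. Their poses are not given: they have to be found in the camera images.
- jar_red: wide sample jar: a closed straight upright cylinder 62 mm in diameter and 50 mm tall, white body below, the top 16 mm a flat red cap of the same diameter. It stands on the bench, at the bottom of one of the two stacks, with a narrow jar centred on its cap to within 4 mm. About 200 g (varies by a third). Origin at the centre of its underside, z up along its axis; turning about z does not matter.
- jar_blue: wide sample jar: a closed straight upright cylinder 62 mm in diameter and 50 mm tall, white body below, the top 16 mm a flat blue cap of the same diameter. It stands on the bench, at the bottom of one of the two stacks, with a narrow jar centred on its cap to within 4 mm. About 200 g (varies by a third). Origin at the centre of its underside, z up along its axis; turning about z does not matter.
- jar_yellow: narrow sample jar: a closed straight upright cylinder 44 mm in diameter and 50 mm tall, white body below, the top 16 mm a flat yellow cap of the same diameter. It stands centred on the cap of one of the two wide jars, at the top of that stack; on which one varies. About 110 g (varies by a third). Origin at the centre of its underside, z up along its axis; turning about z does not matter.
- jar_green: narrow sample jar: a closed straight upright cylinder 44 mm in diameter and 50 mm tall, white body below, the top 16 mm a flat green cap of the same diameter. It stands centred on the cap of one of the two wide jars, at the top of that stack; on which one varies. About 110 g (varies by a third). Origin at the centre of its underside, z up along its axis; turning about z does not matter.
- balance: top-pan laboratory balance, fixed to the bench: white flat case 200 x 150 mm, 38 mm high, with a bare round steel pan 110 mm in diameter whose flat top is 45 mm above the bench. The pan does not move. Origin on the bench directly under the pan's centre, z up; its display panel lies from 80 to 130 mm from the pan's centre towards -x of the balance.
- stirrer: flat magnetic stirrer, fixed to the bench: blue case 200 x 140 mm, 47 mm high, with a round white ceramic plate 116 mm in diameter whose flat top is 55 mm above the bench. Origin on the bench directly under the plate's centre, z up; its black control panel with a knob (top 61 mm above the bench) lies from 80 to 130 mm from the plate's centre towards -x of the stirrer.
- cork_mat: round brown cork mat, 90 mm in diameter and 8 mm thick, fixed flat on the bench. Origin at the centre of its underside, z up.
- dish: low round white porcelain dish, fixed on the bench: 92 mm over its rim, rim 10 mm above the bench, wall 4 mm, flat inner floor about 74 mm in diameter and 5 mm above the bench. Origin at the centre of its underside, z up.
- amber_bottle: loose closed amber glass bottle with a blue cap and a paper label, 64 mm in diameter, 130 mm tall, to be left alone. Origin at the centre of its underside.
- flask: loose conical clear glass flask, 80 mm in diameter at the foot, 110 mm tall, to be left alone. Origin at the centre of its underside.
Things that resemble listed ones, but are neither listed nor needed, are in the scene too. Leave any purple look-alike of the jar_blue alone. There is more than one size of the cork_mat; the job needs the larger.

How it is judged (in metres and radians):
At the end, for the whole second after the job is handed in: Red jar on the balance pan, blue on the stirrer plate, yellow on the cork mat, green in the dish: each released, at rest, upright (0.08 rad), its foot on the surface (4 mm), within 15 mm of the centre; amber bottle and flask within 20 mm of their start (horizontal distance between jar_red and balance below 0.015 m and z of jar_red in the frame of balance between 0.041 and 0.049 m and angle between each of jar_red, jar_blue, jar_yellow, jar_green's own z axis and vertical below 0.08 rad and linear speed of each of jar_red, jar_blue, jar_yellow, jar_green below 0.02 m/s and horizontal distance between jar_blue and stirrer below 0.015 m and z of jar_blue in the frame of stirrer between 0.051 and 0.059 m and horizontal distance between jar_yellow and cork_mat below 0.015 m and z of jar_yellow in the frame of cork_mat between 0.004 and 0.012 m and horizontal distance between jar_green and dish below 0.015 m and z of jar_green in the frame of dish between 0.001 and 0.009 m and not (distance of any of amber_bottle, flask from where it was at the start of the episode above 0.02 m)); the robot touches nothing.
It fails at once if a jar is tipped more than 0.6 rad from upright (angle between any of jar_red, jar_blue, jar_yellow, jar_green's own z axis and vertical above 0.6 rad).
It fails at once if a jar is dropped or thrown (faster than 0.7 m/s, a fall of about 25 mm, while the fingers do not hold it) ((linear speed of jar_red above 0.7 m/s and contact force between the fingers and jar_red below 0.01 N) or (linear speed of jar_blue above 0.7 m/s and contact force between the fingers and jar_blue below 0.01 N) or (linear speed of jar_yellow above 0.7 m/s and contact force between the fingers and jar_yellow below 0.01 N) or (linear speed of jar_green above 0.7 m/s and contact force between the fingers and jar_green below 0.01 N)).
It fails at once if the amber bottle or the glass flask is moved more than 20 mm (distance of any of amber_bottle, flask from where it was at the start of the episode above 0.02 m).
It also fails if it takes over 136 s, if anything falls off the work surface, if the arm or the gripper's body presses on something with over 40 N, if the wrist force passes 120 N, or if a joint passes its speed limit or range.

## Robot

A 6-joint arm with a two-finger parallel gripper is mounted at the origin on the work surface. World frame = base frame: x ahead of the robot, y to its left, z up, the work surface at z = 0. Lengths are in mm, angles in rad, forces in N, time in s.
With the tool pointing down it reaches from about 375 to 900 mm from the base axis. Payload 3.1 kg.
Tool frame: the origin (TCP) lies midway between the tips of the shut fingers; the grasp point (between the pads) lies behind it (r.grip_depth is the z of the grasp point in the tool frame, in mm); z points along the fingers, y is the line along which they close (so a half turn about z gives the same grasp; the last joint's range is limited). The gripper opens to 87 mm and grips with 3 to 60 N. Pads are 19 mm wide; open, the fingers measure 117 mm over their backs; the gripper's body (75 mm by 190 mm) begins 51 mm behind the grasp point.
Start: joints at [1.016, 0.527, 1.433, -0, 1.181, -0.178], TCP at [229.925, 581.146, 222.548] pointing down, gripper open.
Joint ranges: [-3.08, 3.08], [-0.75, 2.2], [0.22, 2.44], [-1.43, 4.57], [0, 2.65], [-2.85, 2.85]. Speed limits (rad/s): [2.79, 2.79, 3.14, 3.14, 3.14, 3.14].

## Interface

Orientations are given as [roll, pitch, yaw] about the fixed x, y, z axes, in that order (R = Rz(yaw) Ry(pitch) Rx(roll)).
In Python, from station import r gives the robot as it stands.
- The arm moves only by the shell command python3 -m pendant 'ROWS' [FORCE]. ROWS is JSON, a list of rows, each a list of 3 entries, a list of its own where there are three numbers: the finger opening in m, from 0 to 0.087, then the shift along the tool's x, y, z in m, then the turn about the tool's z in degrees. In form: [[grip, [dx, dy, dz], twist], ...]. A call has 1 to 12 rows; each row is the pose to reach, as a shift and turn from the pose commanded when the call began, along the tool's axes at that moment; what a row does not reach only later rows make up. A row lasts 1/12 s, in which the tool goes at most 41.7 mm and 7.16 degrees, less where a joint would pass 70% of its speed; a pose out of reach is approached as far as the arm can. A call with a gripper value outside its range is refused whole. The fingers move at their own pace and stop on an object; FORCE is the grip in N (left out, the last holds). Time passes only in rows, so rows that repeat a pose let the fingers close. It gives the time, the measured TCP pose, the force, the opening and the grip force at its end, in the units of the state.
- r.sense(): the state, without advancing time (a new reading comes with each control period).
- r.get_image(name): name is "scene" or "top" or "wrist"; returns a dict with "image" (480x640x3 uint8, red, green, blue), "fx", "fy", "cx", "cy" (pixels), "R" (3x3) and "t" (3): a world point X has camera coordinates R X + t. Camera axes: x right, y down, z forward; pixel columns grow to the right and rows downward; lengths in mm; the calibration is good to about 2 mm. A picture is of the moment at which its call begins. There is no depth.
- r.finish_job(): hands the job in; it is judged then, once.
The state is a dict: "clock": time; "joints": joint angles; "qvel": joint speeds; "effort": joint torques, N m; "eef_pos": TCP position; "tcp_rot": TCP orientation; "contact_force": force on the tool from outside, world axes, zero at the start; "moment": the same for the moment, N m; "gripper_width": opening from 0.0 (shut) to 1.0 (fully open); "grip_force": force on a finger pad.
Only numpy, scipy, OpenCV 4.12 (cv2) and the standard library are available. Lean on these libraries where they do the work, as an engineer would, in place of code of your own. Each camera call takes 0.05 s, during which the arm holds its last target. There are 200 camera calls.

## Working session

There is one attempt and no reset: what is moved stays moved. The work goes in short steps, Python scripts to look and compute and a shell command to move; the robot and the scene stay as the last step left them, time stands still between calls to the robot, and variables do not carry over. Pictures are saved under pics/ and viewed, at most 14 in all, crops included, and the job is handed in when it is done.

```bash
mkdir -p pics; cat > h.py <<'E'
from station import r
import numpy as np, cv2
def grab(n,f):
    d=r.get_image(n); cv2.imwrite('pics/'+f+'.png',d['image'][:,:,::-1]); np.savez('pics/'+f+'.npz',**d); return d
def ray(d,u,v,z):
    R=np.array(d['R']);t=np.array(d['t']).ravel()
    c=-R.T@t; w=R.T@np.array([(u-d['cx'])/d['fx'],(v-d['cy'])/d['fy'],1]); return c+w*(z-c[2])/w[2]
def proj(d,X):
    p=np.array(d['R'])@np.array(X)+np.array(d['t']).ravel(); return d['fx']*p[0]/p[2]+d['cx'],d['fy']*p[1]/p[2]+d['cy']
E
python3 - <<'E'
from h import *
for n in('top','scene'):
    d=grab(n,n+'1'); R=np.array(d['R']);print(n,-R.T@np.array(d['t']).ravel(),R.round(2).tolist(),d['fx'])
s=r.sense();print(s,r.grip_depth)
E
```

```text
top [ 531.25222975   28.1906674  1003.06175285] [[0.01, -1.0, 0.01], [-1.0, -0.01, -0.08], [0.08, -0.01, -1.0]] 452.2011642142155
scene [1341.74849656  -10.81341092  732.08212515] [[0.02, 1.0, -0.0], [0.67, -0.01, -0.75], [-0.75, 0.01, -0.67]] 574.6786991784974
{'clock': 0.1, 'joints': array([ 1.01548202e+00,  5.28413696e-01,  1.43377324e+00, -1.72461192e-06,
        1.18140910e+00, -1.78511788e-01]), 'qvel': array([-0.00022416, -0.00124407, -0.00324415,  0.00036692, -0.00148835,
       -0.00044117]), 'effort': array([ 1.26165214e-04, -4.40988779e+01, -1.77150643e+01,  6.35276176e-02,
        5.34214801e-02, -2.67881836e-05]), 'eef_pos': array([229.5925063 , 580.58841194, 221.64491116]), 'tcp_rot': array([-3.13962082e+00, -3.54161852e-04,  2.76479044e+00]), 'contact_force': array([ 0.15122308, -0.05190516,  0.08756885]), 'moment': array([ 0.02679742,  0.00934869, -0.01885051]), 'grip_force': 0.0, 'gripper_width': 0.998651484202} -18.700000000000003
```

View pics/top1.png

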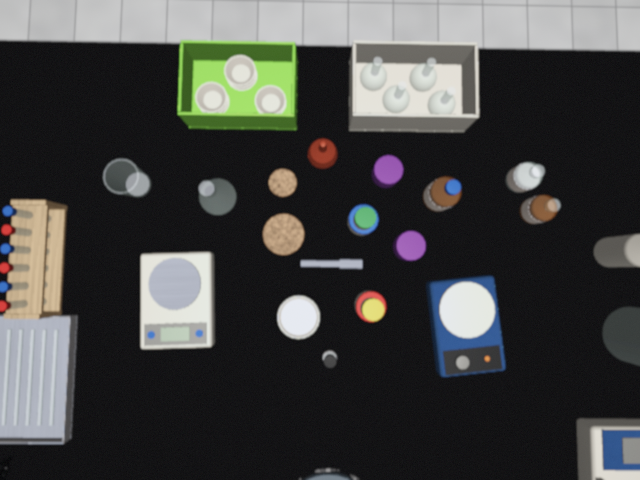

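View pics/scene1.png

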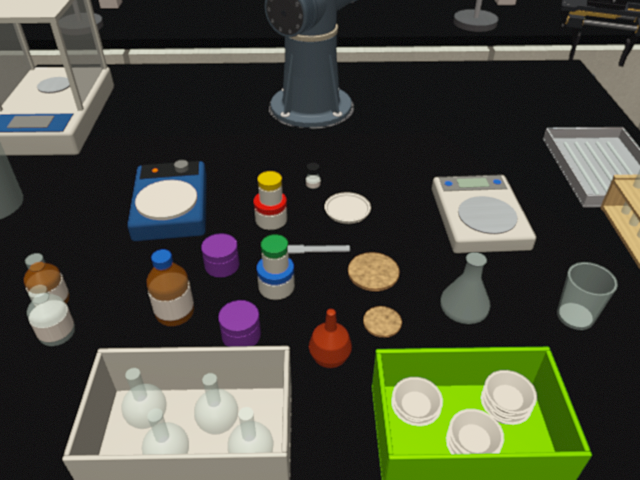

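Top view: the blue-under-green stack is at (363,219) and the red-under-yellow stack at (371,307). Look-alikes of the blue jar are the purple jars at (388,170) and (410,246). The mats are at (284,234), larger, and (283,182), smaller. The dish is at (298,317), not the bowls in the green box around (240,80). The balance pan is at (175,284), not the big balance at bottom right, and the stirrer plate is at (467,310). The amber bottle with the blue cap is at (443,193) and the flask at (217,196).

```bash
cat > m.py <<'E'
from h import *
def blob(d,u,v,w,f):
    im=d['image']; h=cv2.cvtColor(im,cv2.COLOR_RGB2HSV).astype(int); x0,y0=max(u-w,0),max(v-w,0)
    m=f(*np.moveaxis(h[y0:v+w,x0:u+w],2,0)).astype(np.uint8)
    m=cv2.morphologyEx(m,cv2.MORPH_OPEN,np.ones((3,3)))
    n,l,s,c=cv2.connectedComponentsWithStats(m); k=1+np.argmax(s[1:,4])
    cs,_=cv2.findContours((l==k).astype(np.uint8),cv2.RETR_EXTERNAL,cv2.CHAIN_APPROX_NONE)
    (a,b),ax,_=cv2.fitEllipse(cv2.convexHull(cs[0])); return a+x0,b+y0,ax
E
python3 - <<'E'
from m import *
T=dict(np.load('pics/top1.npz'));S=dict(np.load('pics/scene1.npz'))
cork=lambda h,s,v:(h<20)&(s>60)&(v>60)
L={'yellow':(100,(373,310,18),(270,180,16),lambda h,s,v:(h>20)&(h<35)&(s>120)),
'green':(100,(366,218,18),(274,243,16),lambda h,s,v:(h>45)&(h<85)&(s>90)),
'cork':(8,(284,234,28),(373,271,30),cork),
'dish':(10,(298,317,26),(347,208,28),lambda h,s,v:(v>120)),
'pan':(45,(175,284,32),(488,214,34),lambda h,s,v:(v>100)&(v<195)&(s>8)),
'plate':(55,(467,310,34),(166,200,36),lambda h,s,v:(v>120)&(s<50))}
for n,(z,t,s,f) in L.items():
    for nm,d,q in(('top',T,t),('scene',S,s)):
        u,v,ax=blob(d,*q,f); p=ray(d,u,v,z); e=ray(d,u+1,v,z)
        print(n,nm,round(u,1),round(v,1),p.round(1)[:2],'diam',np.round(np.array(ax)*np.linalg.norm(e-p),1))
im=np.hstack([cv2.resize(T['image'][130:385,260:510],None,fx=1.6,fy=1.6,interpolation=2),cv2.resize(S['image'][160:330,230:400],(400,408),interpolation=2)])
cv2.imwrite('pics/crop1.png',im[:,:,::-1])
print(T['image'][284,175],T['image'][260,150],S['image'][214,488])
E
```

```text
yellow top 379.0 318.5 [438.  -95.3] diam [ 7.  15.8]
yellow scene 269.4 180.1 [466.3 -80.1] diam [37.9 49.2]
green top 364.9 217.3 [639.  -66.6] diam [40.8 43. ]
green scene 274.0 245.2 [647.2 -65.2] diam [40.2 47.7]
cork top 283.0 233.9 [611.  104.4] diam [94.4 94.8]
cork scene 373.3 271.2 [618.2 105.9] diam [69.6 92.5]
dish top 298.1 316.8 [430.6  68.4] diam [93.7 95.5]
dish scene 347.2 206.9 [436.6  70.4] diam [60.2 93. ]
pan top 170.7 303.6 [458.9 333.6] diam [16.1 44.6]
pan scene 471.9 242.3 [585.8 282.6] diam [ 18.3 279.1]
plate top 466.6 309.4 [ 454.  -284.6] diam [117.5 121.1]
plate scene 165.6 199.3 [ 462.6 -281.9] diam [ 75.7 120.3]
[181 186 198] [230 229 220] [182 186 183]
```

View pics/crop1.png

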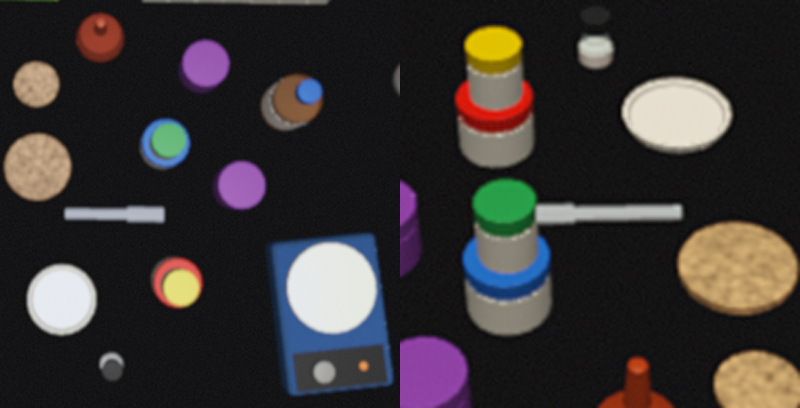

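The crop confirms the choices: green on blue, yellow on red, purple jars separate, larger mat at left. I'll fix the yellow and pan measurements and start moving with a turn, so that the tool axes line up with the world.

```bash
python3 -m pendant '[[0.087,[-0.02,-0.02,-0.03],-7],[0.087,[-0.05,-0.05,-0.05],-14],[0.087,[-0.08,-0.075,-0.05],-21],[0.087,[-0.105,-0.1,-0.05],-21.6],[0.087,[-0.13,-0.125,-0.05],-21.6],[0.087,[-0.155,-0.15,-0.05],-21.6],[0.087,[-0.18,-0.175,-0.05],-21.6],[0.087,[-0.205,-0.2,-0.05],-21.6],[0.087,[-0.23,-0.225,-0.05],-21.6],[0.087,[-0.25,-0.245,-0.05],-21.6],[0.087,[-0.262,-0.252,-0.05],-21.6],[0.087,[-0.262,-0.252,-0.05],-21.6]]'
python3 - <<'E'
from m import *
T=dict(np.load('pics/top1.npz'));S=dict(np.load('pics/scene1.npz'))
print(cv2.cvtColor(T['image'],cv2.COLOR_RGB2HSV)[310,373],cv2.cvtColor(T['image'],cv2.COLOR_RGB2HSV)[[284,260],[175,150]])
for n,z,q,f in(('yellow',100,(373,310,18),lambda h,s,v:(h>22)&(h<40)&(s>80)&(v>90)),('pan',45,(175,284,30),lambda h,s,v:(v>100)&(v<212))):
    u,v,ax=blob(T,*q,f);print(n,u,v,ax,ray(T,u,v,z).round(1))
print(r.sense()['tcp_rot'],r.sense()['eef_pos'])
E
```

```text
clock: 1.1
eef_pos: [382.3, 248.2, 272.4]
tcp_rot: [-3.141, 0.001, 3.138]
contact_force: [1.4, -0.0, 0.5]
gripper_width: 0.997
grip_force: 0.0
[ 28 115 229] [[111  22 198]
 [ 27  11 230]]
yellow 372.57947731018066 309.5399169921875 (20.55314826965332, 24.04527473449707) [455.4 -82.5 100. ]
pan 174.46256828308105 283.3311462402344 (52.02519989013672, 53.41415786743164) [501.1 327.3  45. ]
[-3.14080423e+00  5.77344135e-04  3.13760060e+00] [382.29333501 248.20321779 272.42971012]
```

```bash
python3 -m pendant '[[0.087,[-0.005,-0.025,0.0],0],[0.087,[-0.012,-0.06,0.0],0],[0.087,[-0.02,-0.098,0.0],0],[0.087,[-0.03,-0.136,0.01],0],[0.087,[-0.038,-0.174,0.02],0],[0.087,[-0.046,-0.212,0.03],0],[0.087,[-0.055,-0.25,0.04],0],[0.087,[-0.063,-0.285,0.05],0],[0.087,[-0.07,-0.315,0.06],0],[0.087,[-0.073,-0.33,0.07],0],[0.087,[-0.073,-0.33,0.07],0],[0.087,[-0.073,-0.33,0.07],0]]'
python3 - <<'E'
from h import *
d=grab('wrist','w1');R=d['R'];print(-R.T@d['t'],R.round(2).tolist(),d['fx'],proj(d,[455,-82,100]),r.sense()['eef_pos'])
E
```

```text
clock: 2.1
eef_pos: [453.4, -79.0, 201.8]
tcp_rot: [3.14, -0.002, 3.14]
contact_force: [0.3, 0.4, -0.5]
gripper_width: 1.001
grip_force: 0.0
[381.06629394 -78.9060929  364.50955978] [[0.0, 1.0, 0.0], [0.96, -0.0, 0.26], [0.26, 0.0, -0.96]] 420.23328792862117 (np.float64(316.0486012693244), np.float64(245.03993194657238)) [453.38086536 -78.3815608  202.29257318]
```

View pics/w1.png

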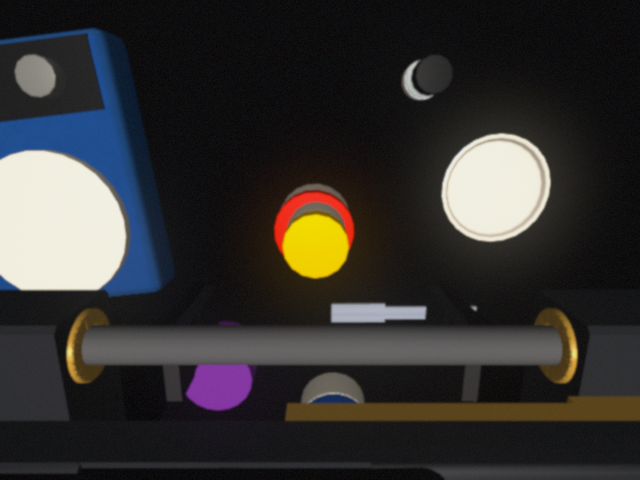

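Wrist view: yellow cap centre at (316,246), on the prediction, and the dish at (496,188). I'll descend to the grasp.

```bash
python3 - <<'E'
from m import *
d=dict(np.load('pics/w1.npz'))
print(ray(d,316,246,100),ray(d,496,188,10))
u,v,ax=blob(d,496,188,60,lambda h,s,v:v>110);print(u,v,ax,ray(d,u,v,10))
u,v,ax=blob(d,316,246,40,lambda h,s,v:(h>20)&(h<35)&(s>120));print(u,v,ax,ray(d,u,v,100))
E
python3 -m pendant '[[0.087,[0,0,0.01],0],[0.087,[0,0,0.025],0],[0.087,[0,0,0.04],0],[0.087,[0,0,0.055],0],[0.087,[0,0,0.07],0],[0.087,[0,0,0.08],0],[0.087,[0,0,0.08],0],[0.087,[0,0,0.08],0]]' 25
```

```text
[455.6518301  -82.03467877 100.        ] [430.33703526  69.27939052  10.        ]
495.5944709777832 187.09960556030273 (103.19351959228516, 114.88703918457031) [429.5749125   68.85395096  10.        ]
315.2680435180664 245.1166648864746 (66.39495086669922, 69.404541015625) [455.05125257 -82.51036315 100.        ]
clock: 2.82
eef_pos: [453.6, -78.0, 122.8]
tcp_rot: [3.141, -0.001, -3.139]
contact_force: [-0.7, -0.4, 0.0]
gripper_width: 1.001
grip_force: 0.0
```

```bash
python3 -m pendant '[[0.087,[-0.0015,-0.004,0.015],0],[0.087,[-0.0015,-0.004,0.03],0],[0.087,[-0.0015,-0.004,0.045],0],[0.087,[-0.0015,-0.004,0.055],0],[0.087,[-0.0015,-0.004,0.06],0],[0.087,[-0.0015,-0.004,0.06],0],[0.03,[-0.0015,-0.004,0.06],0],[0.03,[-0.0015,-0.004,0.06],0],[0.03,[-0.0015,-0.004,0.06],0],[0.03,[-0.0015,-0.004,0.06],0],[0.03,[-0.0015,-0.004,0.06],0],[0.03,[-0.0015,-0.004,0.06],0]]' 25
```

```text
clock: 3.82
eef_pos: [455.5, -83.6, 62.8]
tcp_rot: [-3.141, 0.001, -3.141]
contact_force: [0.5, 0.3, 0.5]
gripper_width: 0.625
grip_force: 0.0
```

```bash
python3 -m pendant '[[0.03,[0,0,0],0],[0.03,[0,0,0],0],[0.03,[0,0,0],0],[0.03,[0,0,0],0],[0.03,[0,0,0],0],[0.03,[0,0,0],0]]' 25
```

```text
clock: 4.32
eef_pos: [455.4, -83.6, 62.6]
tcp_rot: [-3.142, 0.0, -3.141]
contact_force: [0.1, -0.4, 1.5]
gripper_width: 0.503
grip_force: 25.0
```

```bash
python3 -m pendant '[[0.03,[0,0,-0.005],0],[0.03,[0,0,-0.02],0],[0.03,[0,0,-0.04],0],[0.03,[0,0,-0.06],0],[0.03,[0,0,-0.08],0],[0.03,[0,0,-0.1],0],[0.03,[-0.01,0.01,-0.1],0],[0.03,[-0.025,0.03,-0.1],0],[0.03,[-0.042,0.05,-0.1],0],[0.03,[-0.06,0.07,-0.1],0],[0.03,[-0.07,0.085,-0.1],0],[0.03,[-0.075,0.09,-0.1],0]]'
python3 -m pendant '[[0.03,[-0.01,0.01,0],0],[0.03,[-0.025,0.03,0],0],[0.03,[-0.042,0.05,0],0],[0.03,[-0.06,0.07,0],0],[0.03,[-0.073,0.088,0],0],[0.03,[-0.08,0.098,0],0],[0.03,[-0.08,0.098,0.015],0],[0.03,[-0.08,0.098,0.035],0],[0.03,[-0.08,0.098,0.055],0],[0.03,[-0.08,0.098,0.07],0],[0.03,[-0.08,0.098,0.07],0],[0.03,[-0.08,0.098,0.07],0]]'
python3 - <<'E'
from h import *
d=grab('wrist','w2');print(proj(d,[611,104.5,8]),r.sense()['eef_pos'],r.sense()['gripper_width'])
E
```

```text
clock: 5.32
eef_pos: [531.4, 8.4, 162.6]
tcp_rot: [3.141, 0.001, -3.139]
contact_force: [-0.3, -0.7, -0.9]
gripper_width: 0.503
grip_force: 25.0
clock: 6.32
eef_pos: [609.0, 103.8, 91.7]
tcp_rot: [-3.141, -0.004, 3.141]
contact_force: [-0.1, -1.0, -0.8]
gripper_width: 0.499
grip_force: 25.0
(np.float64(322.04994083938), np.float64(253.92369692766985)) [610.12819173 103.87305562  92.76765533] 0.49711320563224026
```

View pics/w2.png

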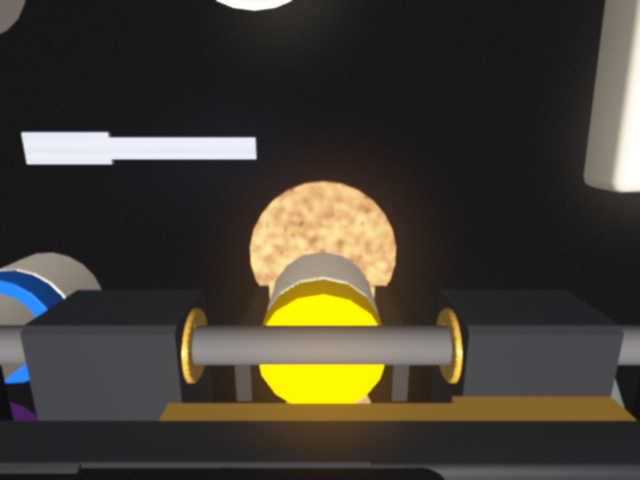

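The cork disc is centred at about (323,252), within 2 px of the prediction, and the jar is held level above it. I'll lower it.

```bash
python3 -m pendant '[[0.03,[-0.001,0.001,0.015],0],[0.03,[-0.001,0.001,0.03],0],[0.03,[-0.001,0.001,0.045],0],[0.03,[-0.001,0.001,0.057],0],[0.03,[-0.001,0.001,0.064],0],[0.03,[-0.001,0.001,0.067],0],[0.03,[-0.001,0.001,0.069],0],[0.03,[-0.001,0.001,0.07],0],[0.03,[-0.001,0.001,0.071],0],[0.03,[-0.001,0.001,0.071],0],[0.03,[-0.001,0.001,0.071],0]]'
```

```text
clock: 7.28
eef_pos: [611.7, 105.5, 22.0]
tcp_rot: [-3.142, 0.001, -3.141]
contact_force: [-0.0, 0.5, -1.2]
gripper_width: 0.496
grip_force: 25.0
```

```bash
python3 -m pendant '[[0.03,[0,0,0.001],0],[0.03,[0,0,0.002],0],[0.03,[0,0,0.002],0],[0.03,[0,0,0.002],0]]'
```

```text
clock: 7.62
eef_pos: [611.7, 105.5, 20.7]
tcp_rot: [-3.142, 0.001, -3.141]
contact_force: [-1.3, -0.5, 5.7]
gripper_width: 0.5
grip_force: 25.1
```

```bash
python3 -m pendant '[[0.087,[0,0,0],0],[0.087,[0,0,0],0],[0.087,[0,0,0],0],[0.087,[0,0,0],0],[0.087,[0,0,0],0],[0.087,[0,0,0],0],[0.087,[0,0,0],0],[0.087,[0,0,-0.015],0],[0.087,[0,0,-0.035],0],[0.087,[0,0,-0.06],0],[0.087,[0,0,-0.09],0],[0.087,[0,0,-0.12],0]]'
python3 -m pendant '[[0.087,[0,0,-0.03],0],[0.087,[-0.003,-0.015,-0.05],0],[0.087,[-0.009,-0.04,-0.06],0],[0.087,[-0.015,-0.07,-0.06],0],[0.087,[-0.022,-0.105,-0.06],0],[0.087,[-0.028,-0.135,-0.06],0],[0.087,[-0.028,-0.155,-0.06],0],[0.087,[-0.028,-0.17,-0.06],0],[0.087,[-0.028,-0.172,-0.06],0],[0.087,[-0.028,-0.172,-0.06],0]]'
python3 - <<'E'
from m import *
d=grab('wrist','w3');print(r.sense()['eef_pos'],proj(d,[639,-66.6,100]),proj(d,[611,104.5,58]))
u,v,ax=blob(d,316,246,60,lambda h,s,v:(h>45)&(h<85)&(s>90));print(u,v,ax,ray(d,u,v,100))
d=grab('top','t2')
u,v,ax=blob(d,284,234,30,lambda h,s,v:(h>20)&(h<40)&(s>100)&(v>120));print(u,v,ax,ray(d,u,v,58))
E
```

```text
clock: 8.62
eef_pos: [610.7, 105.4, 140.1]
tcp_rot: [3.142, -0.002, -3.141]
contact_force: [0.7, 0.5, -0.6]
gripper_width: 0.998
grip_force: 0.0
clock: 9.45
eef_pos: [639.0, -66.8, 199.3]
tcp_rot: [3.141, -0.001, 3.14]
contact_force: [0.6, 0.5, 0.4]
gripper_width: 0.999
grip_force: 0.0
[638.94695141 -65.80277741 199.33172347] (np.float64(321.1060910514814), np.float64(243.52796587923456)) (np.float64(556.8234392705866), np.float64(190.56091900201926))
325.92205810546875 248.53286743164062 (76.32139587402344, 82.8336410522461) [642.37388254 -63.4801567  100.        ]
280.70658683776855 231.59629249572754 (21.288942337036133, 21.650733947753906) [611.69738084 105.59811317  58.        ]
```

View pics/w3.png

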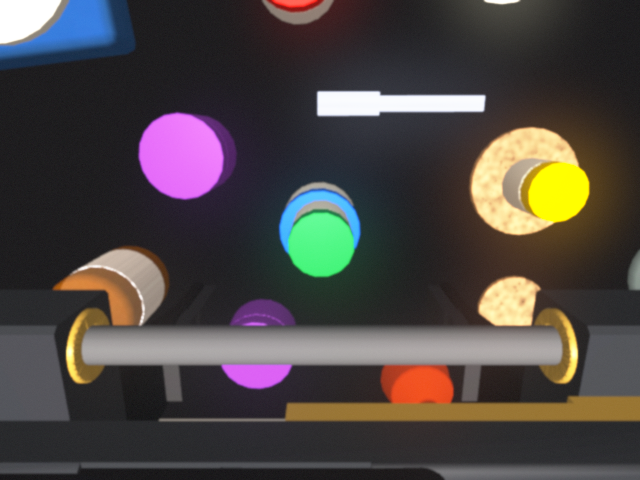

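Green cap is at (321,244), as predicted, and yellow stands on the cork mat about 1 mm off centre. I'll grasp green.

```bash
python3 -m pendant '[[0.087,[0,0,0.012],0],[0.087,[0,0,0.03],0],[0.087,[0,0,0.05],0],[0.087,[0,0,0.07],0],[0.087,[0,0,0.09],0],[0.087,[0,0,0.107],0],[0.087,[0,0,0.12],0],[0.087,[0,0,0.13],0],[0.087,[0,0,0.137],0],[0.087,[0,0,0.137],0],[0.087,[0,0,0.137],0]]' 25
python3 -m pendant '[[0.03,[0,0,0],0],[0.03,[0,0,0],0],[0.03,[0,0,0],0],[0.03,[0,0,0],0],[0.03,[0,0,0],0],[0.03,[0,0,0],0],[0.03,[0,0,0],0],[0.03,[0,0,0],0],[0.03,[0,0,0],0],[0.03,[0,0,0],0],[0.03,[0,0,0],0],[0.03,[0,0,0],0]]' 25
```

```text
clock: 10.47
eef_pos: [639.6, -66.4, 62.6]
tcp_rot: [-3.142, 0.0, -3.141]
contact_force: [-0.1, -0.1, -0.9]
gripper_width: 0.999
grip_force: 0.0
clock: 11.47
eef_pos: [639.4, -66.6, 62.6]
tcp_rot: [-3.141, 0.0, -3.141]
contact_force: [-0.6, -0.7, 0.7]
gripper_width: 0.504
grip_force: 25.1
```

```bash
python3 -m pendant '[[0.03,[0,0,-0.005],0],[0.03,[0,0,-0.02],0],[0.03,[0,0,-0.04],0],[0.03,[0,0,-0.06],0],[0.03,[0,0,-0.08],0],[0.03,[0,0,-0.1],0],[0.03,[0.01,0.005,-0.1],0],[0.03,[0.03,0.018,-0.1],0],[0.03,[0.05,0.032,-0.1],0],[0.03,[0.07,0.045,-0.1],0],[0.03,[0.09,0.058,-0.1],0],[0.03,[0.11,0.071,-0.1],0]]'
python3 -m pendant '[[0.03,[0.02,0.013,0],0],[0.03,[0.04,0.026,0],0],[0.03,[0.06,0.039,0],0],[0.03,[0.08,0.052,0],0],[0.03,[0.093,0.06,0],0],[0.03,[0.099,0.064,0.01],0],[0.03,[0.099,0.064,0.03],0],[0.03,[0.099,0.064,0.05],0],[0.03,[0.099,0.064,0.065],0],[0.03,[0.099,0.064,0.07],0],[0.03,[0.099,0.064,0.07],0],[0.03,[0.099,0.064,0.07],0]]'
python3 - <<'E'
from h import *
d=grab('wrist','w4');print(proj(d,[430,68.7,10]),r.sense()['eef_pos'],r.sense()['gripper_width'])
E
```

```text
clock: 12.47
eef_pos: [528.2, 5.1, 162.7]
tcp_rot: [3.141, -0.0, 3.142]
contact_force: [0.4, -0.7, -0.9]
gripper_width: 0.502
grip_force: 25.1
clock: 13.47
eef_pos: [430.6, 68.4, 92.8]
tcp_rot: [3.142, 0.0, -3.141]
contact_force: [0.1, 0.4, -0.8]
gripper_width: 0.502
grip_force: 25.1
(np.float64(321.2635378898519), np.float64(249.7458436985129)) [430.95774825  68.39412984  93.14721982] 0.49804694378110986
```

View pics/w4.png

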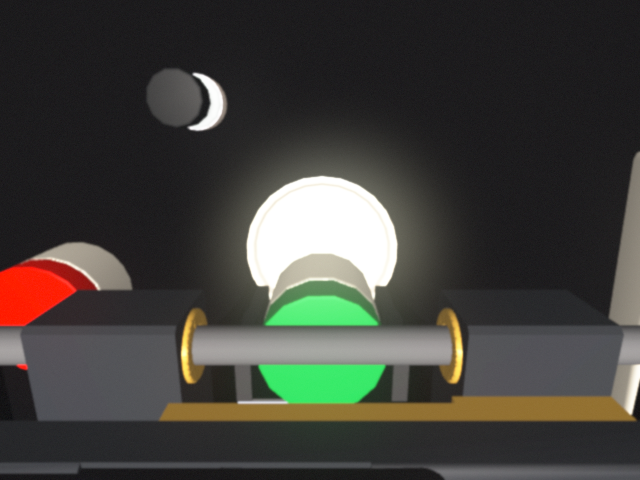

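The dish is centred at about (322,248), matching the prediction of (321,250). I'll lower green, press lightly and release.

```bash
python3 -m pendant '[[0.03,[0,0,0.015],0],[0.03,[0,0,0.03],0],[0.03,[0,0,0.045],0],[0.03,[0,0,0.057],0],[0.03,[0,0,0.065],0],[0.03,[0,0,0.07],0],[0.03,[0,0,0.073],0],[0.03,[0,0,0.0745],0],[0.03,[0,0,0.0755],0],[0.03,[0,0,0.0765],0],[0.03,[0,0,0.0765],0]]'
```

```text
clock: 14.43
eef_pos: [430.8, 68.4, 17.5]
tcp_rot: [-3.141, 0.002, -3.141]
contact_force: [-0.7, -0.4, 10.7]
gripper_width: 0.498
grip_force: 25.2
```

```bash
python3 -m pendant '[[0.087,[0,0,-0.0005],0],[0.087,[0,0,-0.0005],0],[0.087,[0,0,-0.0005],0],[0.087,[0,0,-0.0005],0],[0.087,[0,0,-0.0005],0],[0.087,[0,0,-0.0005],0],[0.087,[0,0,-0.0005],0],[0.087,[0,0,-0.015],0],[0.087,[0,0,-0.035],0],[0.087,[0,0,-0.06],0],[0.087,[0,0,-0.09],0],[0.087,[0,0,-0.12],0]]'
python3 -m pendant '[[0.087,[-0.003,-0.02,0],0],[0.087,[-0.006,-0.045,0],0],[0.087,[-0.012,-0.075,0],0],[0.087,[-0.018,-0.105,0],0],[0.087,[-0.022,-0.13,0],0],[0.087,[-0.024,-0.145,0],0],[0.087,[-0.024,-0.15,0],0],[0.087,[-0.024,-0.15,0],0],[0.087,[-0.024,-0.15,0],0]]'
python3 - <<'E'
from m import *
red=lambda h,s,v:((h<10)|(h>170))&(s>120)&(v>80)
d=grab('wrist','w5');print(r.sense()['eef_pos'])
u,v,ax=blob(d,316,230,75,red);print(u,v,ax,ray(d,u,v,50))
d=grab('top','t3')
for n,q,z,f in(('red',(370,306,25),50,red),('blue',(362,220,25),50,lambda h,s,v:(h>95)&(h<125)&(s>100)&(v>80)),('green',(298,317,30),55,lambda h,s,v:(h>45)&(h<85)&(s>90)),('yellow',(284,234,30),58,lambda h,s,v:(h>20)&(h<40)&(s>100)&(v>120))):
    u,v,ax=blob(d,*q,f);print(n,u,v,ax,ray(d,u,v,z))
E
```

```text
clock: 15.43
eef_pos: [429.5, 68.5, 136.8]
tcp_rot: [3.141, -0.002, -3.141]
contact_force: [1.0, -0.5, -0.4]
gripper_width: 0.995
grip_force: 0.0
clock: 16.18
eef_pos: [453.6, -80.9, 135.8]
tcp_rot: [3.141, -0.001, 3.141]
contact_force: [0.5, 0.3, 0.3]
gripper_width: 0.997
grip_force: 0.0
[453.49226957 -80.41393093 135.82047255]
315.03929901123047 253.86148834228516 (99.51237487792969, 100.54662322998047) [456.32982246 -84.33130741  50.        ]
red 365.166690826416 294.86807441711426 (6.431948661804199, 12.051521301269531) [481.5308399  -73.00388465  50.        ]
blue 363.31527519226074 218.59614181518555 (30.375415802001953, 31.178224563598633) [642.27806802 -68.36378326  50.        ]
green 297.49947357177734 318.0414733886719 (17.660118103027344, 19.282445907592773) [432.60502585  67.74621803  55.        ]
yellow 280.69859313964844 231.58785820007324 (21.291147232055664, 21.67229461669922) [611.71490143 105.61516688  58.        ]
```

View pics/w5.png

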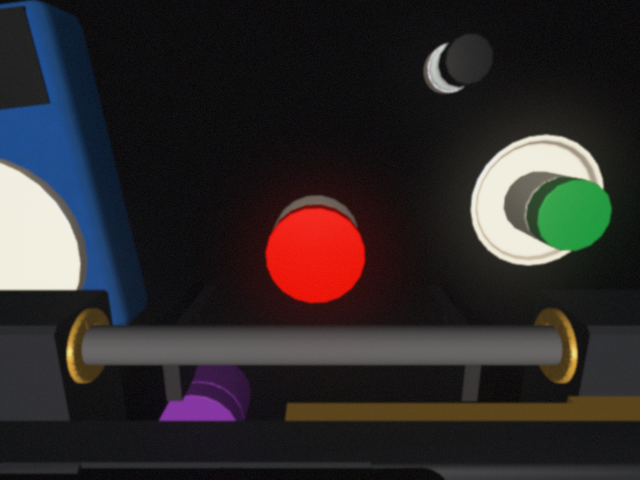

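Green stands in the dish. The red cap is centred at (315,254), which gives (456,-84). I'll grasp it.

```bash
python3 -m pendant '[[0.087,[-0.003,-0.0035,0.01],0],[0.087,[-0.003,-0.0035,0.025],0],[0.087,[-0.003,-0.0035,0.042],0],[0.087,[-0.003,-0.0035,0.06],0],[0.087,[-0.003,-0.0035,0.078],0],[0.087,[-0.003,-0.0035,0.095],0],[0.087,[-0.003,-0.0035,0.108],0],[0.087,[-0.003,-0.0035,0.116],0],[0.087,[-0.003,-0.0035,0.122],0],[0.087,[-0.003,-0.0035,0.122],0],[0.087,[-0.003,-0.0035,0.122],0]]' 35
python3 -m pendant '[[0.05,[0,0,0],0],[0.05,[0,0,0],0],[0.05,[0,0,0],0],[0.05,[0,0,0],0],[0.05,[0,0,0],0],[0.05,[0,0,0],0],[0.05,[0,0,0],0],[0.05,[0,0,0],0],[0.05,[0,0,0],0]]' 35
```

```text
clock: 17.2
eef_pos: [457.4, -84.9, 14.0]
tcp_rot: [3.142, -0.0, -3.141]
contact_force: [0.3, 0.7, 0.5]
gripper_width: 1.002
grip_force: 0.0
clock: 17.95
eef_pos: [457.6, -85.1, 14.4]
tcp_rot: [-3.141, 0.001, -3.141]
contact_force: [-0.3, 0.4, 5.5]
gripper_width: 0.711
grip_force: 35.0
```

```bash
python3 -m pendant '[[0.05,[0,0,-0.005],0],[0.05,[0,0,-0.02],0],[0.05,[0,0,-0.04],0],[0.05,[0,0,-0.06],0],[0.05,[0,0,-0.08],0],[0.05,[0,0,-0.1],0],[0.05,[0,0.008,-0.115],0],[0.05,[-0.002,0.025,-0.12],0],[0.05,[-0.005,0.05,-0.12],0],[0.05,[-0.008,0.075,-0.12],0],[0.05,[-0.011,0.1,-0.12],0],[0.05,[-0.014,0.125,-0.12],0]]'
python3 -m pendant '[[0.05,[-0.003,0.025,0],0],[0.05,[-0.006,0.05,0],0],[0.05,[-0.009,0.075,0],0],[0.05,[-0.012,0.1,0],0],[0.05,[-0.015,0.125,0],0],[0.05,[-0.018,0.15,0],0],[0.05,[-0.021,0.175,0],0],[0.05,[-0.024,0.2,0],0],[0.05,[-0.027,0.225,0],0],[0.05,[-0.03,0.25,0],0],[0.05,[-0.03,0.27,0],0],[0.05,[-0.03,0.287,0],0]]'
python3 -m pendant '[[0.05,[0,0,0],0],[0.05,[0,0,0],0]]'
python3 - <<'E'
from h import *
d=grab('wrist','w6');print(proj(d,[501,327.3,45]),r.sense()['eef_pos'],r.sense()['gripper_width'])
E
```

```text
clock: 18.95
eef_pos: [470.7, 41.1, 133.9]
tcp_rot: [3.141, -0.001, 3.141]
contact_force: [0.2, 0.3, -1.7]
gripper_width: 0.708
grip_force: 35.0
clock: 19.95
eef_pos: [500.5, 328.3, 133.4]
tcp_rot: [-3.141, -0.001, -3.14]
contact_force: [0.1, 0.1, -1.9]
gripper_width: 0.704
grip_force: 35.0
clock: 20.12
eef_pos: [500.3, 327.2, 133.4]
tcp_rot: [-3.14, -0.002, -3.139]
contact_force: [-0.4, -1.0, -3.3]
gripper_width: 0.706
grip_force: 35.0
(np.float64(321.1073808266412), np.float64(249.47466118083452)) [500.31192513 326.41258977 133.39301789] 0.703575478015537
```

View pics/w6.png

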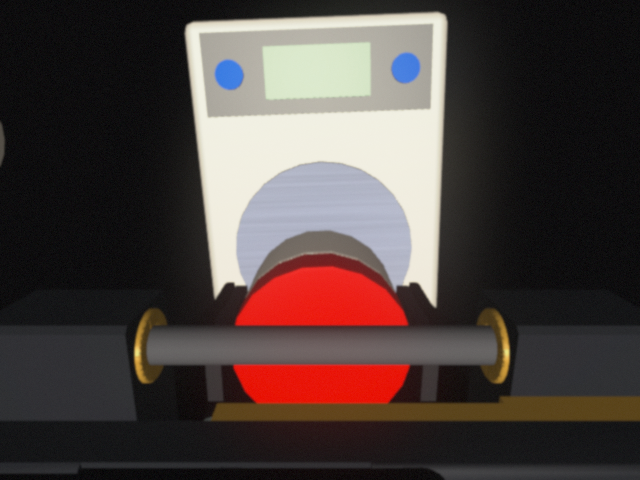

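The pan spans u 236–411, centred at about (323,246), so the red jar is within about 2 mm. I'll lower it.

```bash
python3 -m pendant '[[0.05,[0,0.001,0.015],0],[0.05,[0,0.001,0.03],0],[0.05,[0,0.001,0.045],0],[0.05,[0,0.001,0.057],0],[0.05,[0,0.001,0.065],0],[0.05,[0,0.001,0.069],0],[0.05,[0,0.001,0.072],0],[0.05,[0,0.001,0.0735],0],[0.05,[0,0.001,0.0745],0],[0.05,[0,0.001,0.0755],0],[0.05,[0,0.001,0.0755],0]]'
```

```text
clock: 21.08
eef_pos: [501.8, 328.1, 59.5]
tcp_rot: [3.141, 0.001, -3.141]
contact_force: [-0.8, -0.5, 1.3]
gripper_width: 0.707
grip_force: 35.0
```

```bash
python3 -m pendant '[[0.05,[0,0,0.001],0],[0.05,[0,0,0.001],0],[0.087,[0,0,0.0005],0],[0.087,[0,0,0],0],[0.087,[0,0,0],0],[0.087,[0,0,0],0],[0.087,[0,0,0],0],[0.087,[0,0,0],0],[0.087,[0,0,-0.01],0],[0.087,[0,0,-0.03],0],[0.087,[0,0,-0.06],0],[0.087,[0,0,-0.095],0]]'
python3 -m pendant '[[0.087,[-0.005,-0.012,-0.02],0],[0.087,[-0.015,-0.04,-0.03],0],[0.087,[-0.026,-0.075,-0.03],0],[0.087,[-0.038,-0.11,-0.03],0],[0.087,[-0.05,-0.145,-0.03],0],[0.087,[-0.062,-0.18,-0.03],0],[0.087,[-0.074,-0.215,-0.03],0],[0.087,[-0.086,-0.25,-0.03],0],[0.087,[-0.098,-0.285,-0.03],0],[0.087,[-0.11,-0.32,-0.03],0],[0.087,[-0.122,-0.352,-0.03],0],[0.087,[-0.13,-0.37,-0.03],0]]'
python3 -m pendant '[[0.087,[-0.007,-0.017,0.01],0],[0.087,[-0.01,-0.026,0.03],0],[0.087,[-0.01,-0.026,0.045],0],[0.087,[-0.01,-0.026,0.05],0],[0.087,[-0.01,-0.026,0.05],0]]'
python3 - <<'E'
from m import *
d=grab('wrist','w7');print(r.sense()['eef_pos'])
u,v,ax=blob(d,316,245,75,lambda h,s,v:(h>95)&(h<125)&(s>100)&(v>80));print(u,v,ax,ray(d,u,v,50))
d=grab('top','t4')
u,v,ax=blob(d,175,284,30,lambda h,s,v:((h<10)|(h>170))&(s>120)&(v>80));print(u,v,ax,ray(d,u,v,95))
cv2.imwrite('pics/t4w7.png',np.vstack([cv2.resize(cv2.imread('pics/t4.png')[170:360,120:520],(800,380)),cv2.resize(cv2.imread('pics/w7.png')[140:320],(782,220))[:,:782] if 0 else cv2.copyMakeBorder(cv2.imread('pics/w7.png')[120:320],0,0,0,160,0)]))
E
```

```text
clock: 22.08
eef_pos: [500.0, 327.3, 153.4]
tcp_rot: [-3.14, -0.004, -3.142]
contact_force: [-0.0, -0.4, 0.4]
gripper_width: 0.998
grip_force: 0.0
clock: 23.08
eef_pos: [632.7, -46.2, 184.4]
tcp_rot: [-3.14, 0.002, 3.139]
contact_force: [-0.2, 0.9, 0.0]
gripper_width: 1.002
grip_force: 0.0
clock: 23.5
eef_pos: [639.7, -67.3, 131.4]
tcp_rot: [3.14, -0.005, -3.141]
contact_force: [0.6, 0.4, 0.1]
gripper_width: 0.998
grip_force: 0.0
[640.61928716 -67.2681618  132.76494922]
323.99798583984375 259.76904296875 (118.64421081542969, 123.85813903808594) [644.6310355  -65.20336134  50.        ]
167.48406410217285 283.720911026001 (29.464824676513672, 31.73499870300293) [501.706908   325.47244455  95.        ]
```

View pics/t4w7.png

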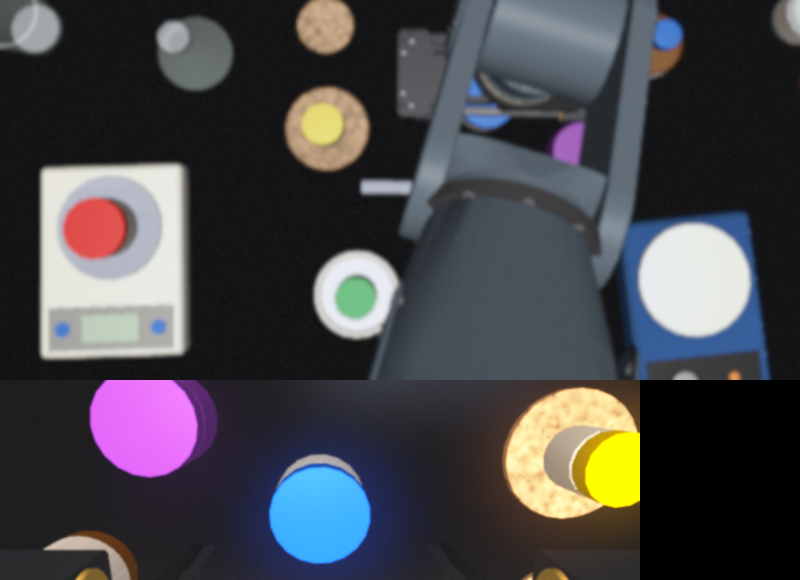

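Red is on the balance pan, 2–3 mm off centre, and yellow and green are in place. The blue cap is at wrist pixel (320,254), which gives about (641,-67.5), right under the tool.

```bash
python3 -m pendant '[[0.087,[0,0,0.01],0],[0.087,[0,0,0.025],0],[0.087,[0,0,0.042],0],[0.087,[0,0,0.06],0],[0.087,[0,0,0.078],0],[0.087,[0,0,0.095],0],[0.087,[0,0,0.107],0],[0.087,[0,0,0.114],0],[0.087,[0,0,0.118],0],[0.087,[0,0,0.118],0],[0.087,[0,0,0.118],0]]' 35
python3 -m pendant '[[0.05,[0,0,0],0],[0.05,[0,0,0],0],[0.05,[0,0,0],0],[0.05,[0,0,0],0],[0.05,[0,0,0],0],[0.05,[0,0,0],0],[0.05,[0,0,0],0],[0.05,[0,0,0],0],[0.05,[0,0,0],0]]' 35
```

```text
clock: 24.52
eef_pos: [642.0, -68.1, 16.2]
tcp_rot: [-3.141, 0.001, -3.141]
contact_force: [0.2, 1.0, 0.9]
gripper_width: 1.002
grip_force: 0.0
clock: 25.27
eef_pos: [641.6, -68.1, 15.9]
tcp_rot: [-3.141, 0.0, -3.141]
contact_force: [-0.4, -0.9, 3.4]
gripper_width: 0.707
grip_force: 35.0
```

```bash
python3 -m pendant '[[0.05,[0,0,-0.005],0],[0.05,[0,0,-0.02],0],[0.05,[0,0,-0.04],0],[0.05,[0,0,-0.06],0],[0.05,[0,0,-0.08],0],[0.05,[0,0,-0.1],0],[0.05,[0.004,-0.005,-0.12],0],[0.05,[0.015,-0.017,-0.13],0],[0.05,[0.03,-0.035,-0.13],0],[0.05,[0.046,-0.053,-0.13],0],[0.05,[0.062,-0.071,-0.13],0],[0.05,[0.078,-0.09,-0.13],0]]'
python3 -m pendant '[[0.05,[0.016,-0.018,0],0],[0.05,[0.032,-0.037,0],0],[0.05,[0.048,-0.055,0],0],[0.05,[0.064,-0.074,0],0],[0.05,[0.08,-0.093,0],0],[0.05,[0.094,-0.108,0],0],[0.05,[0.104,-0.12,0],0],[0.05,[0.1095,-0.1265,0.005],0],[0.05,[0.1095,-0.1265,0.015],0],[0.05,[0.1095,-0.1265,0.015],0],[0.05,[0.1095,-0.1265,0.015],0]]'
python3 - <<'E'
from h import *
d=grab('wrist','w8');print(proj(d,[454,-284.6,55]),r.sense()['eef_pos'],r.sense()['gripper_width'])
E
```

```text
clock: 26.27
eef_pos: [560.9, -158.6, 144.8]
tcp_rot: [3.141, -0.003, -3.141]
contact_force: [0.5, -0.3, -2.9]
gripper_width: 0.707
grip_force: 35.0
clock: 27.18
eef_pos: [453.3, -283.3, 129.3]
tcp_rot: [3.139, -0.002, -3.141]
contact_force: [0.1, -0.0, -2.9]
gripper_width: 0.702
grip_force: 35.0
(np.float64(318.1365005349364), np.float64(256.22638580530037)) [ 453.86697631 -283.42308102  129.72284373] 0.7037777170470811
```

View pics/w8.png

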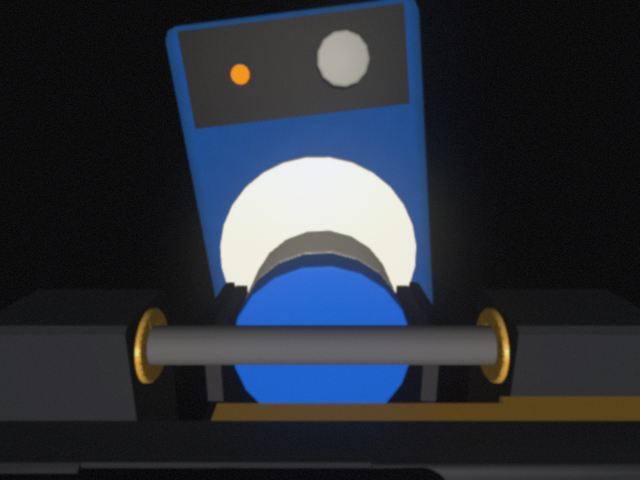

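The plate spans u 220–416, centred at about (318,252), so the jar is within about 3 mm. I'll lower it.

```bash
python3 -m pendant '[[0.05,[0.001,-0.001,0.01],0],[0.05,[0.001,-0.001,0.025],0],[0.05,[0.001,-0.001,0.037],0],[0.05,[0.001,-0.001,0.046],0],[0.05,[0.001,-0.001,0.052],0],[0.05,[0.001,-0.001,0.055],0],[0.05,[0.001,-0.001,0.057],0],[0.05,[0.001,-0.001,0.058],0],[0.05,[0.001,-0.001,0.059],0],[0.05,[0.001,-0.001,0.0595],0],[0.05,[0.001,-0.001,0.0595],0]]'
```

```text
clock: 28.15
eef_pos: [453.1, -285.8, 71.4]
tcp_rot: [-3.141, 0.001, -3.142]
contact_force: [0.3, -0.3, -3.1]
gripper_width: 0.705
grip_force: 35.0
```

```bash
python3 -m pendant '[[0.05,[0,0,0.001],0],[0.05,[0,0,0.0015],0],[0.05,[0,0,0.0015],0],[0.05,[0,0,0.0015],0]]'
```

```text
clock: 28.48
eef_pos: [453.2, -285.8, 70.9]
tcp_rot: [-3.141, 0.001, -3.141]
contact_force: [-2.1, 1.2, 5.4]
gripper_width: 0.702
grip_force: 35.0
```

```bash
python3 -m pendant '[[0.087,[0,0,0],0],[0.087,[0,0,0],0],[0.087,[0,0,0],0],[0.087,[0,0,0],0],[0.087,[0,0,0],0],[0.087,[0,0,0],0],[0.087,[0,0,-0.01],0],[0.087,[0,0,-0.03],0],[0.087,[0,0,-0.06],0],[0.087,[0,0,-0.09],0],[0.087,[0,0,-0.12],0],[0.087,[0,0,-0.14],0]]'
python3 -m pendant '[[0.087,[0.0,0.02,-0.01],0],[0.087,[0.0,0.05,-0.02],0],[0.087,[0.0,0.085,-0.02],0],[0.087,[0.0,0.12,-0.02],0],[0.087,[0.0,0.155,-0.02],0],[0.087,[0.0,0.185,-0.02],0],[0.087,[0.0,0.2,-0.02],0],[0.087,[0.0,0.2,-0.02],0],[0.087,[0.0,0.2,-0.02],0],[0.087,[0.0,0.2,-0.02],0]]'
python3 - <<'E'
from m import *
d=grab('top','t5')
u,v,ax=blob(d,472,305,30,lambda h,s,v:(h>95)&(h<125)&(s>100)&(v>80));print(u,v,ax,ray(d,u,v,105))
e=grab('scene','s5')
cv2.imwrite('pics/fin.png',np.hstack([cv2.resize(e['image'][140:340,100:560],(800,348))])[:,:,::-1])
E
```

```text
clock: 29.48
eef_pos: [453.7, -286.2, 213.1]
tcp_rot: [-3.139, 0.003, -3.141]
contact_force: [0.5, -0.4, -0.4]
gripper_width: 0.999
grip_force: 0.0
clock: 30.32
eef_pos: [453.3, -86.3, 230.1]
tcp_rot: [-3.141, 0.001, -3.141]
contact_force: [-0.5, -0.4, 0.9]
gripper_width: 0.998
grip_force: 0.0
474.1848678588867 311.08013916015625 (29.065195083618164, 31.54752540588379) [ 454.87575871 -283.04044826  105.        ]
```

View pics/t5.png

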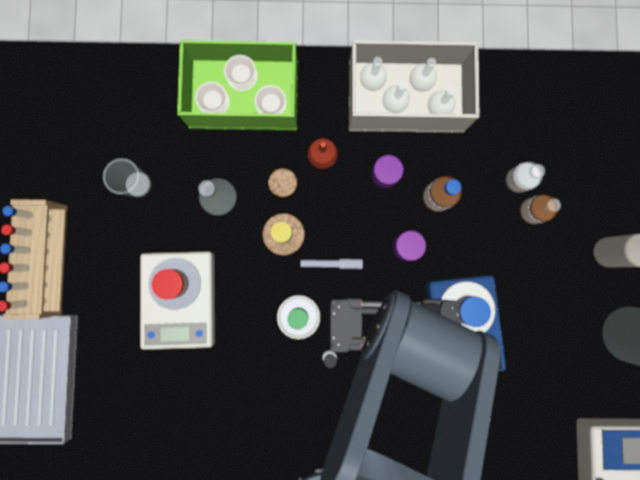

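View pics/fin.png

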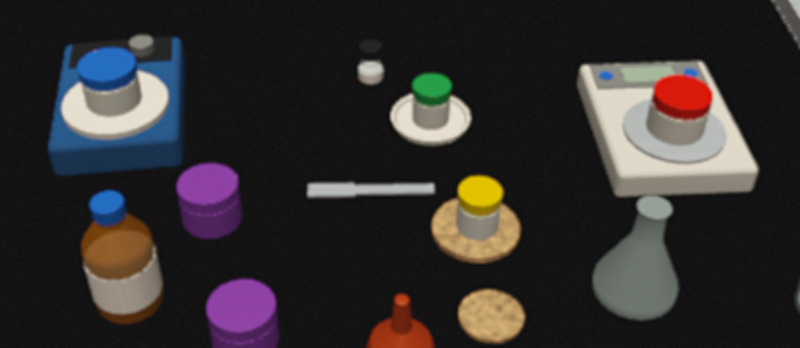

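All four jars stand upright and centred: blue at top-view (475,311) on the plate, red at (168,284), yellow at (281,232) and green at (298,318). The amber bottle at (443,193) and the flask at (217,196) are where they were. I'll hand the job in.

```bash
python3 -c "
from station import r
print(r.finish_job())"
```

```text
the job is handed in; nothing more can be done
None
```

All four jars were set down in their places, each within about 3 mm of centre by my camera measurements; the amber bottle and flask were not moved, and the job was handed in at about 30 s, though it returned no verdict.

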